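# Level the specimen stage under the spirit level

## Robot

A 6-joint arm with a two-finger parallel gripper is mounted at the origin on the work surface. World frame = base frame: x ahead of the robot, y to its left, z up, the work surface at z = 0. Lengths are in mm, angles in rad, forces in N, time in s.
With the tool pointing down it reaches from about 325 to 750 mm from the base axis. Payload 7.6 kg.
Tool frame: the origin (TCP) lies on the centre line of the jaws, within the pads' length; the fingertips stand 22 mm ahead of it and the grasp point (between the pads) lies 3 mm ahead of it; z points along the fingers, y is the direction in which the jaws open and shut (so a half turn about z gives the same grasp; the last joint's range is limited). The gripper opens to 85 mm and grips with 20 to 120 N. Pads are 22 mm wide; open, the fingers measure 114 mm over their backs; the gripper's body (76 mm by 85 mm) begins 54 mm behind the grasp point. The pads swing forward as they close: fully open they stand 13 mm farther back than shut.
Start: joints at [-1.34, 0.052, 1.401, -0, 1.689, -0.07], TCP at [155.573, -501.438, 253.323] pointing down, gripper open.
Joint ranges: [-2.9, 2.9], [-0.91, 2.17], [0.12, 2.37], [-1.06, 4.2], [0.26, 2.73], [-2.93, 2.93]. Speed limits (rad/s): [2.57, 2.57, 3.01, 3.14, 3.14, 3.14].

## Interface

Orientations are given as a unit quaternion [x, y, z, w].
In Python, from station import env, capture, camera_model, spotter gives the robot as it stands.
- The arm moves only by the tool carry_out, never from a script. Its argument "commands" is a list of rows, each a list of 3 entries, a list of its own where there are three numbers: the shift along the tool's x, y, z in m, then the turn, a rotation vector about the tool's x, y, z in degrees, then the finger opening in m, from 0 to 0.0854. In form: [[[tx, ty, tz], [ax, ay, az], fingers], ...]. A call has 1 to 20 rows; each row is the pose to reach, as a shift and turn from the pose commanded when the call began, along the tool's axes at that moment; what a row does not reach only later rows make up. A row lasts 1/8 s, in which the tool goes at most 62.5 mm and 10.7 degrees, less where a joint would pass 70% of its speed; a pose out of reach is approached as far as the arm can. A call with a gripper value outside its range is refused whole. The fingers move at their own pace and stop on an object; "grip_force" is the grip in N (left out, the last holds). Time passes only in rows, so rows that repeat a pose let the fingers close. It gives the time, the measured TCP pose, the force and the opening at its end, in the units of the state.
- env.state(): the state, without advancing time (a new reading comes with each control period).
- capture(name): name is "scene" or "top" or "wrist"; returns the picture (480x640x3 uint8, blue, green, red); there is no depth.
- camera_model(name): a dict with "K" (3x3 intrinsics, pixels), "dist" ([k1, k2, p1, p2, k3] as OpenCV has them; the pictures are not rectified), "eye" and "rotation" of the camera in the world; the wrist camera has in their place "T_tool_cam" (4x4, takes a point from camera to tool coordinates, whose origin is the TCP and whose axes are the flange's). Camera axes: x right, y down, z forward; pixel columns grow to the right and rows downward; lengths in mm; the calibration is good to about 2 mm. A picture is of the moment at which its call begins: read the wrist's pose just before it. camera_model takes no time and is no camera call.
- env.finish_job(): hands the job in, once; it reports no verdict.
Trained networks look in the newest picture that a camera, given by its name, has taken for a name from the list of things; names that differ only in an ending like _2 or _b are one class to them, and where a whole thing is asked for, a point or a joint stands for the part that bears it (a point fixed in the world has none). Each returns a list of dicts, best first, with "confidence" (0 to 1); they miss things now and then, are a little off and sometimes report something else, mostly with a low value. They report only what shows in the picture. A call takes as long as a camera call. They do not tell look-alikes from the thing itself.
- spotter.regions_of(thing, camera): "pixels" (480x640 bool, what is visible of it).
- spotter.pinpoint(thing, camera): "point" ([x, y, z] in mm, in world coordinates, good to about 4 mm: a listed point, or the origin of a listed thing).
The state is a dict: "time": time; "joints": joint angles; "joint_vel": joint speeds; "tau": joint torques, N m; "tool_pos": TCP position; "tool_rot": TCP orientation; "ft_force": force on the tool from outside, world axes, zero at the start; "torque": the same for the moment, N m; "grip_width": finger opening in mm.
Only numpy, scipy, OpenCV 4.12 (cv2) and the standard library are available. Lean on these libraries where they do the work, as an engineer would, in place of code of your own. Each camera call takes 0.05 s, during which the arm holds its last target.

## Task

Carry the spirit level to the grey platform and slide it under the blue bridge right up to the steel stop. Turn the black levelling-foot knob so that the bubble sits between the two black lines while your fingertips press the level down, pushing the sprung platform fully onto its cradle. Finish still pressing like that, bubble centred; leave the lens, lens cap and film tub where they are.

Things in the scene. Friction and masses are not known exactly. Their poses are not given: they have to be found in the camera images.
- level: Spirit level: loose yellow bar 180 long (x) x 24 wide (y) x 32 high (z) mm, black end caps, 200-300 g. Origin: centre of its underside. Starts on the work surface on the left, +x end pointing away from the robot within 30 degrees. Green vial 84 mm long in its top, pale bubble 16 mm long, two black lines 22 mm apart. Both ends are alike: grip across the width, or press on top.
- bubble (a joint): Middle of the bubble along the level's own x from the middle of the vial, in m (+ towards its +x end). It floats to the higher end, about 0.5 mm per milliradian of tilt, at most 33 mm, and takes about 1.5 s to settle. It is between the lines within 3 mm of 0.
- press_spot (a point): Point on the level's top face, in its middle line, 70 mm from the middle towards its -x end: solid flat metal, a good place to press (the solid top covers the last 48 mm of each end).
- berth (a point): Point on the top of the grey platform where the level's origin lies when home, nose on the stop. Axes of the platform: x along the lane away from the robot to the stop, y left, z up; it tilts up to 0.06 rad. The steel stop, 20 mm high, is 90 mm from here towards +x. Platform top is about 60 mm above the work surface.
- near_edge (a point): Middle of the platform's near edge, on its top surface. The platform is 240 long (x) x 110 wide (y) x 8 mm, hinged across 235 mm from this edge, so that this edge rises and sinks. Its front 160 mm is free: lay the level there, its tail may overhang this edge, then push it in.
- bridge_mouth (a point): Middle of the near opening of the blue bridge, on the platform's top, 50 mm from the berth towards +x. Opening 36 wide x 44 high x 35 mm deep; outside 52 wide, 52 high. Two flared guides, 14 mm high, reach 25 mm out from it and widen to about 60 mm. A level at home has 40 mm of its nose past this point.
- foot_grip (a point): Levelling-foot knob beside the near left part of the platform: black bar grip 44 long (x) x 12 wide (y) x 26 mm high on a 42 mm disc, red mark at its +x end, on a vertical axis. This point is on the axis, 12 mm below the bar's top, about 85 mm above the work surface; x axis along the bar. Platform's side 60 mm away.
- foot (a joint): Turn of the foot in rad, + counter-clockwise from above, range -1.7 to 1.7; stays where left (friction 0.2 N m). Bar along the platform's x at 0. Each + rad tilts the near end up 30 milliradians: bubble 15 mm towards the near end. Starts near -1.1, near end too low; the stand leans differently each time, so find the right setting (-0.55 to 0.55) from the bubble.
- platform (a joint): How far springs hold the platform off its cradle, rad: 0.016 left alone with the level on it (near edge 4 mm up, bubble 8 mm nearer the near end than when pressed), 0 pushed fully down. Some 5 N on the level's near end seats it; 8 to 15 N is comfortable.
- lens: Bystander: camera lens standing on end, 66 mm diameter, 50 mm high, origin at the centre of its underside.
- lens_cap: Bystander: black lens cap with a grey rim lying flat, 58 mm diameter, 9 mm thick, origin at the centre of its underside.
- film_tub: Bystander: black film tub with a grey lid, 32 mm diameter, 50 mm high, origin at the centre of its underside.
There are look-alikes about, which are no part of the job. Of the things shaped like the level, the yellow one is meant.

How it is judged (in metres and radians):
On the way:
1. the level lies in the bridge, up to the stop (x of level in the frame of berth above -0.007 m and z of level in the frame of berth between -0.005 and 0.012 m), for 0.2 s.
At the end, for the whole second after the job is handed in: The level lies flat on the platform (within 4 mm), nose in the bridge and within 7 mm of the stop; the fingers press on it with more than 3 N; the platform is pushed down onto its cradle (joint below 0.003 rad); and the bubble is within 3 mm of the middle of the vial, all through the last second (x of level in the frame of berth above -0.007 m and y of level in the frame of berth between -0.015 and 0.015 m and z of level in the frame of berth between -0.004 and 0.004 m and angle between the z axis of level and the z axis of berth, either way round below 0.03 rad and value of joint bubble between -0.003 and 0.003 m and value of joint platform below 0.003 rad and contact force between the fingers and level above 3 N); the arm keeps its last pose, push and grip.
It fails at once if the lens, lens cap or film tub is moved more than 30 mm (distance of any of lens, lens_cap, film_tub from where it was at the start of the episode above 0.03 m).
It also fails if it takes over 72 s, if anything falls off the work surface, if the arm or the gripper's body presses on something with over 40 N, if the wrist force passes 120 N, or if a joint passes its speed limit or range.

## Working session

There is one attempt and no reset: what is moved stays moved. The work goes in short steps, Python scripts to look and compute and a tool call to move; the robot and the scene stay as the last step left them, time stands still between calls to the robot, and variables do not carry over. Pictures are saved under pics/ and viewed, and the job is handed in when it is done.

Besides the shell and the picture viewer there is one more tool, called after "Request:" by a JSON object that holds its "api" and its "payload", one argument or row to a line. carry_out: Moves the arm, as the interface text tells. Its arguments: {"type":"object","properties":{"commands":{"type":"array","items":{"type":"array"}},"grip_force":{"type":"number"}},"required":["commands"]}

```bash
ls; mkdir -p pics; cat > h.py <<'E'
from station import env, capture, camera_model, spotter
import numpy as np, cv2
from scipy.spatial.transform import Rotation as R
def st():
    s=env.state(); print('t',round(s['time'],2),'pos',np.round(s['tool_pos'],1),'rot',np.round(s['tool_rot'],4),'F',np.round(s['ft_force'],1),'w',round(s['grip_width'],1)); return s
def cam(name,s=None):
    m=camera_model(name); K=np.array(m['K']);d=np.array(m['dist'])
    if name=='wrist':
        s=s or env.state(); T=np.eye(4);T[:3,:3]=R.from_quat(s['tool_rot']).as_matrix();T[:3,3]=s['tool_pos']
        T=T@np.array(m['T_tool_cam']); return K,d,T[:3,3],T[:3,:3]
    return K,d,np.array(m['eye']),np.array(m['rotation'])
def ray(c,px):
    K,d,e,Rm=c
    n=cv2.undistortPoints(np.array(px,float).reshape(-1,1,2),K,d).reshape(-1,2)
    return e,(Rm@np.c_[n,np.ones(len(n))].T).T
def onz(c,px,z):
    e,v=ray(c,px); return e+v*((z-e[2])/v[:,2])[:,None]
def proj(c,P):
    K,d,e,Rm=c
    p=(np.array(P,float).reshape(-1,3)-e)@Rm
    return cv2.projectPoints(p,np.zeros(3),np.zeros(3),K,d)[0].reshape(-1,2)
E
python3 - <<'E'
from h import *
st()
for n in ['scene','top']:
    im=capture(n); cv2.imwrite(f'pics/{n}0.png',im)
    c=cam(n); print(n,np.round(c[2]),np.round(c[3],3).tolist())
    for t in ['level','press_spot','berth','near_edge','bridge_mouth','foot_grip','lens','lens_cap','film_tub']:
        print(t,[(np.round(r['point']).tolist(),round(r['confidence'],2),np.round(proj(c,r['point'])[0]).tolist()) for r in spotter.pinpoint(t,n)])
E
```

```text
pics
t 0.0 pos [ 155.5 -501.2  252.5] rot [ 9.887e-01  1.498e-01 -1.000e-04 -8.000e-04] F [0.4 0.3 0.1] w 85.9
scene [1215. -525.  674.] [0.804, 0.384, -0.196, -0.41]Traceback (most recent call last):
  File "<stdin>", line 7, in <module>
  File "h.py", line 20, in proj
    p=(np.array(P,float).reshape(-1,3)-e)@Rm
      ~~~~~~~~~~~~~~~~~~~~~~~~~~~~~~~~~~~^~~
ValueError: matmul: Input operand 1 has a mismatch in its core dimension 0, with gufunc signature (n?,k),(k,m?)->(n?,m?) (size 4 is different from 3)
```

```bash
sed -i "s/np.array(m\['rotation'\])$/R.from_quat(m['rotation']).as_matrix()/" h.py
python3 - <<'E'
from h import *
st()
for n in ['scene','top']:
    im=capture(n); cv2.imwrite(f'pics/{n}0.png',im)
    c=cam(n); print(n,np.round(c[2]),np.round(c[3],2).tolist())
    for t in ['level','press_spot','berth','near_edge','bridge_mouth','foot_grip','lens','lens_cap','film_tub']:
        print(t,[(np.round(r['point']).tolist(),round(r['confidence'],2),np.round(proj(c,r['point'])[0]).tolist()) for r in spotter.pinpoint(t,n)])
st()
E
```

```text
t 0.1 pos [ 155.5 -501.2  252.6] rot [ 9.887e-01  1.498e-01 -0.000e+00 -7.000e-04] F [-0.8 -0.6 -0.2] w 85.5
scene [1215. -525.  674.] [[0.63, 0.46, -0.63], [0.78, -0.37, 0.51], [-0.0, -0.81, -0.59]]
level [([534.0, 240.0, -2.0], 0.97, [382.0, 214.0]), ([531.0, 401.0, -6.0], 0.66, [423.0, 194.0]), ([362.0, 133.0, -3.0], 0.6, [305.0, 200.0]), ([635.0, -398.0, 3.0], 0.31, [161.0, 367.0])]
press_spot [([466.0, 248.0, 30.0], 0.97, [366.0, 191.0]), ([292.0, 138.0, 28.0], 0.92, [291.0, 179.0]), ([480.0, 352.0, 28.0], 0.86, [398.0, 181.0]), ([604.0, -133.0, 56.0], 0.24, [274.0, 273.0])]
berth [([602.0, -134.0, 57.0], 0.81, [273.0, 272.0]), ([649.0, -125.0, 64.0], 0.4, [291.0, 280.0])]
near_edge [([463.0, -159.0, 56.0], 0.83, [225.0, 243.0]), ([646.0, -126.0, 59.0], 0.16, [290.0, 281.0])]
bridge_mouth [([650.0, -129.0, 64.0], 0.55, [290.0, 281.0])]
foot_grip [([475.0, -47.0, 85.0], 0.52, [272.0, 215.0])]
lens [([440.0, -380.0, 1.0], 0.65, [127.0, 302.0])]
lens_cap [([717.0, 172.0, -3.0], 0.88, [419.0, 262.0]), ([465.0, 247.0, 33.0], 0.32, [366.0, 190.0])]
film_tub [([636.0, -399.0, 2.0], 0.5
[... 336 characters left out ...]
, [194.0, 273.0]), ([477.0, 352.0, 33.0], 0.82, [146.0, 266.0]), ([292.0, 141.0, 30.0], 0.72, [239.0, 355.0]), ([718.0, 174.0, -1.0], 0.58, [234.0, 164.0])]
berth [([603.0, -135.0, 57.0], 0.72, [371.0, 215.0])]
near_edge [([461.0, -159.0, 51.0], 0.73, [380.0, 281.0])]
bridge_mouth [([649.0, -124.0, 61.0], 0.7, [367.0, 193.0])]
foot_grip [([471.0, -36.0, 84.0], 0.54, [325.0, 275.0])]
lens [([437.0, -384.0, -4.0], 0.8, [472.0, 293.0]), ([472.0, -38.0, 83.0], 0.51, [325.0, 274.0])]
lens_cap [([718.0, 176.0, -1.0], 0.78, [233.0, 164.0])]
film_tub [([639.0, -401.0, 5.0], 0.74, [481.0, 206.0])]
t 1.1 pos [ 155.6 -501.4  253.3] rot [9.887e-01 1.498e-01 0.000e+00 1.000e-04] F [-0.   0.2 -0.2] w 85.6
```

View pics/top0.png

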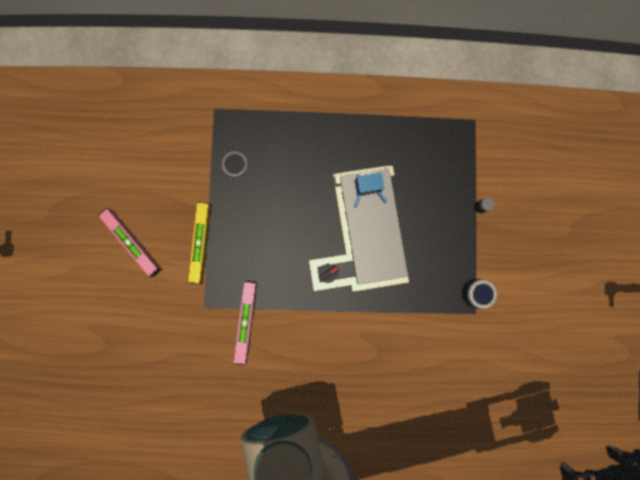

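View pics/scene0.png

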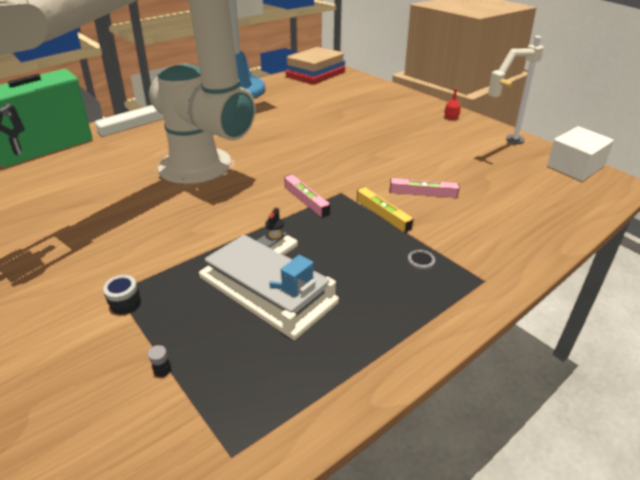

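```bash
cat >> h.py <<'E'
def go(pos,yaw,s=None):
    "shift (m, tool axes) and turn for tool-down with tool x at yaw deg"
    s=s or env.state(); R0=R.from_quat(s['tool_rot'])
    sh=R0.inv().apply(np.array(pos)-s['tool_pos'])/1000
    a=np.deg2rad(yaw); Rt=R.from_matrix(np.array([[np.cos(a),np.sin(a),0],[np.sin(a),-np.cos(a),0],[0,0,-1]]))
    rv=(R0.inv()*Rt).as_rotvec(degrees=True)
    print('go',np.round(pos,1),yaw,'->',np.round(sh,4).tolist(),np.round(rv,2).tolist())
def yaw(s):
    x=R.from_quat(s['tool_rot']).apply([1,0,0]); return np.rad2deg(np.arctan2(x[1],x[0]))
E
python3 - <<'E'
from h import *
print(np.round(camera_model('wrist')['T_tool_cam'],3).tolist())
go([420,-150,260],0);go([490,245,220],-5.4)
im=cv2.imread('pics/top0.png'); cv2.imwrite('pics/crop0.png',cv2.resize(im[180:380,80:280],None,fx=3,fy=3,interpolation=cv2.INTER_CUBIC))
E
```

```text
[[-0.001, -0.965, -0.262, 66.835], [1.0, -0.001, -0.0, -0.451], [-0.0, -0.262, 0.965, -119.895], [0.0, 0.0, 0.0, 1.0]]
go [ 420 -150  260] 0 -> [0.3567, -0.2573, -0.0067] [0.01, -0.0, 17.23]
go [490 245 220] -5.4 -> [0.5405, -0.6139, 0.0333] [0.01, -0.0, 22.63]
```

View pics/crop0.png

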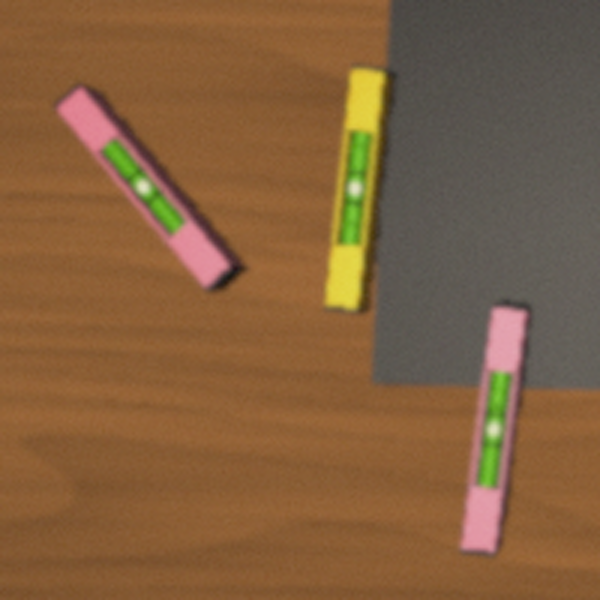

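Request:
{"api": "carry_out", "payload": {
  "commands": [
    [[0.12,-0.086,-0.005],[0,0,8],0.0854],
    [[0.24,-0.172,-0.006],[0,0,16],0.0854],
    [[0.357,-0.257,-0.007],[0,0,17],0.0854],
    [[0.39,-0.33,0],[0,0,18],0.0854],
    [[0.42,-0.39,0.01],[0,0,19],0.0854],
    [[0.45,-0.45,0.015],[0,0,20],0.0854],
    [[0.48,-0.51,0.02],[0,0,21],0.0854],
    [[0.51,-0.56,0.03],[0,0,22],0.0854],
    [[0.54,-0.614,0.033],[0,0,22.6],0.0854],
    [[0.54,-0.614,0.033],[0,0,22.6],0.0854],
    [[0.54,-0.614,0.033],[0,0,22.6],0.0854],
    [[0.54,-0.614,0.033],[0,0,22.6],0.0854],
    [[0.54,-0.614,0.033],[0,0,22.6],0.0854],
    [[0.54,-0.614,0.033],[0,0,22.6],0.0854],
    [[0.54,-0.614,0.033],[0,0,22.6],0.0854],
    [[0.54,-0.614,0.033],[0,0,22.6],0.0854]
  ]
}}

```text
time: 3.1
tool_pos: [489.5, 243.7, 220.7]
tool_rot: [0.999, -0.047, 0.0, 0.0]
ft_force: [0.7, 0.4, 0.2]
grip_width: 85.4
```

```bash
python3 - <<'E'
from h import *
s=st(); im=capture('wrist'); cv2.imwrite('pics/w1.png',im); c=cam('wrist',s)
for t in ['level','press_spot']:
    print(t,[(np.round(r['point'],1).tolist(),round(r['confidence'],2)) for r in spotter.pinpoint(t,'wrist')])
hsv=cv2.cvtColor(im,cv2.COLOR_BGR2HSV)
m=cv2.inRange(hsv,(20,110,90),(80,255,255)); m=cv2.morphologyEx(m,cv2.MORPH_OPEN,np.ones((5,5)))
cs=max(cv2.findContours(m,0,2)[0],key=cv2.contourArea); r=cv2.minAreaRect(cs); b=cv2.boxPoints(r); print(r)
print(np.round(onz(c,b,32),1))
E
```

```text
t 3.1 pos [489.5 243.7 220.7] rot [ 9.989e-01 -4.750e-02  3.000e-04  1.000e-04] F [0.7 0.4 0.2] w 85.4
level [([532.8, 237.4, -4.9], 0.95), ([531.8, 399.7, -1.1], 0.8), ([358.7, 136.6, -0.7], 0.6)]
press_spot [([463.8, 244.7, 32.4], 0.7), ([479.2, 349.2, 33.9], 0.65)]
((306.0202941894531, 142.67849731445312), (247.42710876464844, 36.01380920410156), 88.2901840209961)
[[622.9 248.9  32. ]
 [621.2 224.9  32. ]
 [446.9 235.2  32. ]
 [448.6 262.5  32. ]]
```

View pics/w1.png

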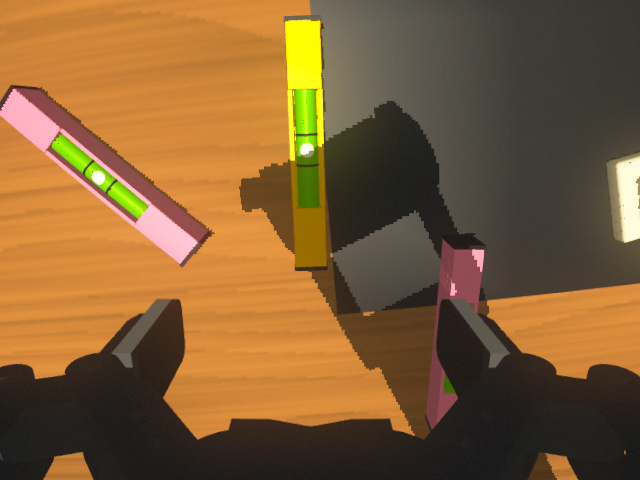

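```bash
python3 - <<'E'
from h import *
im=cv2.imread('pics/w1.png'); cv2.imwrite('pics/w1c.png',cv2.resize(im[0:290,250:370],None,fx=2,fy=2,interpolation=cv2.INTER_NEAREST))
c=cam('wrist')
print(np.round(onz(c,[[285,20],[321,20],[295,268],[327,268],[306,143]],32),1))
go([509.5,243.7,120],-5)
E
```

```text
[[622.7 248.7  32. ]
 [620.4 224.6  32. ]
 [447.6 260.3  32. ]
 [445.3 236.   32. ]
 [539.7 242.7  32. ]]
go [509.5 243.7 120. ] -5 -> [0.0198, -0.0018, 0.1009] [-0.01, -0.05, -0.46]
```

View pics/w1c.png

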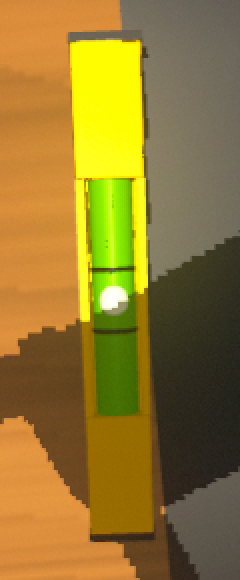

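```bash
python3 - <<'E'
from h import *
go([508.5,243.5,28],-4.6)
E
```

```text
go [508.5 243.5  28. ] -4.6 -> [0.0187, -0.0014, 0.1929] [-0.01, -0.05, -0.86]
```

Request:
{"api": "carry_out", "payload": {
  "commands": [
    [[0.019,-0.001,0.05],[0,0,-0.9],0.0854],
    [[0.019,-0.001,0.1],[0,0,-0.9],0.0854],
    [[0.019,-0.001,0.14],[0,0,-0.9],0.0854],
    [[0.019,-0.001,0.17],[0,0,-0.9],0.0854],
    [[0.019,-0.001,0.185],[0,0,-0.9],0.0854],
    [[0.019,-0.001,0.193],[0,0,-0.9],0.0854],
    [[0.019,-0.001,0.193],[0,0,-0.9],0.0854],
    [[0.019,-0.001,0.193],[0,0,-0.9],0.06],
    [[0.019,-0.001,0.193],[0,0,-0.9],0.04],
    [[0.019,-0.001,0.193],[0,0,-0.9],0.02],
    [[0.019,-0.001,0.193],[0,0,-0.9],0.015],
    [[0.019,-0.001,0.193],[0,0,-0.9],0.015],
    [[0.019,-0.001,0.193],[0,0,-0.9],0.015],
    [[0.019,-0.001,0.193],[0,0,-0.9],0.015],
    [[0.019,-0.001,0.193],[0,0,-0.9],0.015]
  ],
  "grip_force": 50
}}

```text
time: 5.12
tool_pos: [508.7, 244.3, 27.8]
tool_rot: [0.999, -0.039, 0.0, -0.0]
ft_force: [-1.0, 0.2, 5.9]
grip_width: 23.1
```

```bash
python3 - <<'E'
from h import *
s=st(); print(yaw(s)); im=capture('wrist'); cv2.imwrite('pics/w2.png',im); c=cam('wrist',s)
for t in ['level']:
    print(t,[(np.round(r['point'],1).tolist(),round(r['confidence'],2)) for r in spotter.pinpoint(t,'wrist')])
E
```

```text
t 5.12 pos [508.7 244.3  27.8] rot [ 9.992e-01 -3.890e-02  4.000e-04 -2.000e-04] F [-1.   0.2  5.9] w 23.1
-4.463489914293737
level [([531.6, 238.7, -2.6], 0.66)]
```

View pics/w2.png

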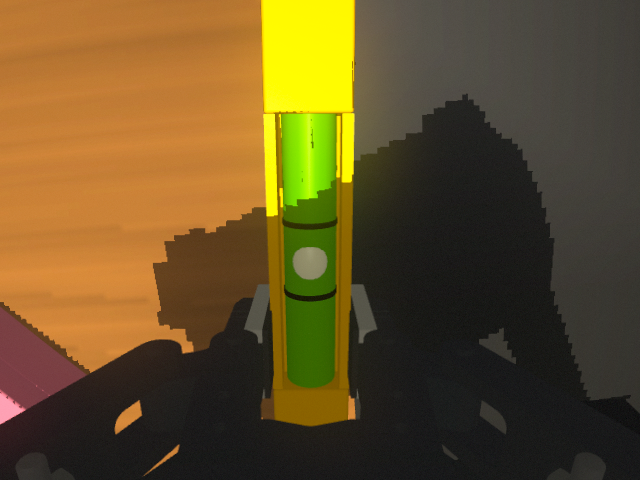

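```bash
python3 - <<'E'
from h import *
s=st();c=cam('wrist',s)
P=onz(c,[[310,223],[310,294],[308,112]],31.); print(np.round(P,1), np.round((P-s['tool_pos'])@R.from_quat(s['tool_rot']).as_matrix(),1))
go([508.7,244.3,190],-4.5);go([500,-152.5,190],10)
E
```

```text
t 5.22 pos [508.7 244.4  27.8] rot [ 9.992e-01 -3.890e-02  4.000e-04 -2.000e-04] F [-0.6  0.1  4.9] w 23.4
[[547.  242.1  31. ]
 [525.6 243.8  31. ]
 [577.  240.3  31. ]] [[38.3 -0.7 -3.2]
 [16.9 -0.8 -3.2]
 [68.4 -1.2 -3.2]]
go [508.7 244.3 190. ] -4.5 -> [0.0001, -0.0, -0.1622] [-0.02, -0.04, 0.04]
go [ 500.  -152.5  190. ] 10 -> [0.0223, 0.3963, -0.1624] [-0.02, -0.05, -14.46]
```

Request:
{"api": "carry_out", "payload": {
  "commands": [
    [[0,0,-0.03],[0,0,0],0.015],
    [[0,0,-0.08],[0,0,0],0.015],
    [[0,0,-0.13],[0,0,0],0.015],
    [[0,0.03,-0.162],[0,0,0],0.015],
    [[0.003,0.08,-0.162],[0,0,-2],0.015],
    [[0.006,0.13,-0.162],[0,0,-4],0.015],
    [[0.009,0.18,-0.162],[0,0,-6],0.015],
    [[0.012,0.23,-0.162],[0,0,-8],0.015],
    [[0.015,0.28,-0.162],[0,0,-10],0.015],
    [[0.018,0.33,-0.162],[0,0,-12],0.015],
    [[0.021,0.37,-0.162],[0,0,-14],0.015],
    [[0.022,0.396,-0.162],[0,0,-14.5],0.015],
    [[0.022,0.396,-0.162],[0,0,-14.5],0.015],
    [[0.022,0.396,-0.162],[0,0,-14.5],0.015]
  ]
}}

```text
time: 6.98
tool_pos: [499.2, -151.7, 188.4]
tool_rot: [0.996, 0.087, -0.001, -0.0]
ft_force: [-0.3, 0.1, -2.1]
grip_width: 23.0
```

```bash
python3 - <<'E'
from h import *
s=st(); print(yaw(s)); im=capture('wrist'); c=cam('wrist',s)
for t in ['berth','near_edge','bridge_mouth','foot_grip']:
    print(t,[(np.round(r['point'],1).tolist(),round(r['confidence'],2)) for r in spotter.pinpoint(t,'wrist')])
cv2.imwrite('pics/w3.png',im)
E
```

```text
t 6.97 pos [ 499.2 -151.7  188.4] rot [ 9.962e-01  8.750e-02 -7.000e-04 -5.000e-04] F [-0.3  0.1 -2.1] w 23.0
10.03564494812825
berth []
near_edge []
bridge_mouth [([475.3, -43.2, 84.1], 0.64)]
foot_grip [([475.0, -46.3, 82.7], 0.71)]
```

View pics/w3.png

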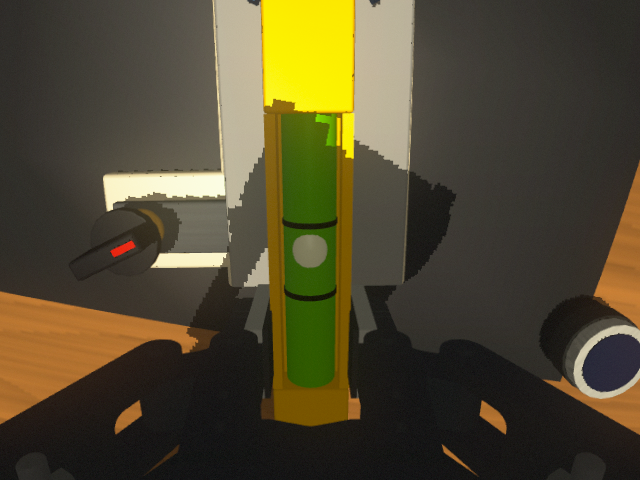

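```bash
python3 - <<'E'
from h import *
s=st();c=cam('wrist',s)
im=cv2.imread('pics/w3.png')
g=cv2.cvtColor(im,cv2.COLOR_BGR2GRAY)
for r in (20,60,100,140):
    print(r,g[r,205:235].tolist(),g[r,395:425].tolist())
px=[[217,20],[412,20],[228,270],[405,270],[231,286],[404,283]]
P=onz(c,px,57); print(np.round(P,1)); 
m=(P[0::2]+P[1::2])/2; print(m, np.rad2deg(np.arctan2(*(P[2]-P[0])[[1,0]]))+180,np.rad2deg(np.arctan2(*(P[3]-P[1])[[1,0]]))+180)
im=capture('top'); cv2.imwrite('pics/t2.png',cv2.resize(im[150:310,290:430],None,fx=4,fy=4,interpolation=cv2.INTER_CUBIC))
E
```

```text
t 7.22 pos [ 499.6 -151.6  189.2] rot [ 0.9961  0.088  -0.      0.    ] F [ 0.4  0.6 -3.7] w 23.0
20 [90, 90, 89, 90, 93, 92, 92, 96, 147, 198, 148, 159, 175, 183, 180, 182, 180, 180, 182, 182, 181, 183, 182, 182, 182, 181, 183, 182, 182, 183] [179, 179, 179, 178, 179, 178, 179, 179, 179, 179, 177, 177, 178, 178, 177, 178, 170, 152, 135, 98, 67, 65, 65, 66, 66, 63, 64, 64, 64, 65]
60 [93, 91, 93, 93, 92, 94, 93, 95, 94, 100, 148, 202, 149, 156, 175, 183, 184, 182, 182, 183, 184, 183, 183, 183, 184, 181, 181, 183, 182, 183] [179, 178, 179, 179, 179, 179, 177, 179, 178, 177, 178, 178, 178, 177, 178, 168, 151, 154, 118, 76, 75, 76, 75, 71, 76, 73, 76, 74, 74, 73]
100 [92, 93, 94, 94, 97, 96, 94, 96, 95, 95, 95, 96, 143, 217, 152, 153, 170, 183, 184, 182, 181, 182, 182, 183, 184, 183, 183, 181, 183, 181] [180, 179, 179, 178, 177, 177, 177, 179, 177, 178, 178, 177, 177, 174, 118, 131, 184, 103, 74, 76, 74, 74, 74, 74, 72, 73, 72, 73, 73, 72]
140 [97, 95, 96, 96, 98, 97, 99, 97, 99, 98, 99, 99, 98, 98, 158, 213, 203, 164, 166, 179, 183, 181, 182, 182, 183, 181, 183, 183, 183, 182] [176, 177, 177, 176, 176, 176, 176, 175, 177, 176, 176, 173, 165, 146, 158, 167, 75, 74, 73, 75, 75, 73, 72, 71, 72, 71, 71, 71, 72, 71]
[[ 609.3  -79.5   57. ]
 [ 628.1 -185.2   57. ]
 [ 466.4 -104.7   57. ]
 [ 485.6 -213.7   57. ]
 [ 456.  -107.9   57. ]
 [ 477.  -215.1   57. ]]
[[ 618.72532426 -132.35120958   57.        ]
 [ 475.97963527 -159.20110655   57.        ]
 [ 466.52148435 -161.50007765   57.        ]] 9.988695683184147 11.315788533666392
```

View pics/t2.png

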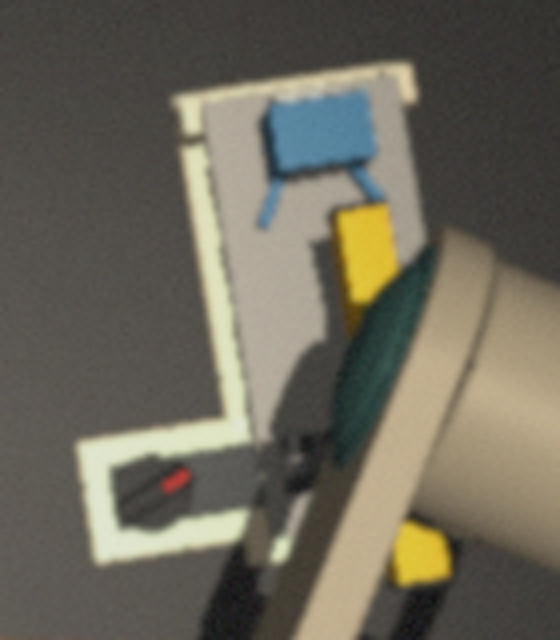

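```bash
python3 - <<'E'
from h import *
st();go([489.5,-156.2,94],10.3)
E
```

```text
t 7.28 pos [ 499.6 -151.7  189.3] rot [0.9961 0.0879 0.     0.    ] F [ 1.   0.2 -2.8] w 22.9
go [ 489.5 -156.2   94. ] 10.3 -> [-0.0107, 0.0026, 0.0953] [0.0, -0.0, -0.21]
```

Request:
{"api": "carry_out", "payload": {
  "commands": [
    [[-0.011,0.0026,0.03],[0,0,-0.2],0.015],
    [[-0.011,0.0026,0.06],[0,0,-0.2],0.015],
    [[-0.011,0.0026,0.085],[0,0,-0.2],0.015],
    [[-0.011,0.0026,0.095],[0,0,-0.2],0.015],
    [[-0.011,0.0026,0.098],[0,0,-0.2],0.015],
    [[-0.011,0.0026,0.098],[0,0,-0.2],0.015]
  ]
}}

```text
time: 8.02
tool_pos: [489.7, -156.9, 92.2]
tool_rot: [0.996, 0.089, 0.001, 0.0]
ft_force: [0.4, -0.3, -1.9]
grip_width: 23.1
```

Request:
{"api": "carry_out", "payload": {
  "commands": [
    [[0,0,0.002],[0,0,0],0.015],
    [[0,0,0.004],[0,0,0],0.015],
    [[0,0,0.004],[0,0,0],0.015]
  ]
}}

```text
time: 8.4
tool_pos: [489.1, -156.8, 87.3]
tool_rot: [0.996, 0.089, -0.0, 0.0]
ft_force: [-1.1, -0.4, -2.7]
grip_width: 23.0
```

Request:
{"api": "carry_out", "payload": {
  "commands": [
    [[0,0,0.002],[0,0,0],0.015],
    [[0,0,0.003],[0,0,0],0.015],
    [[0,0,0.003],[0,0,0],0.015]
  ]
}}

```text
time: 8.78
tool_pos: [489.2, -156.9, 84.5]
tool_rot: [0.996, 0.089, 0.0, 0.0]
ft_force: [-1.2, -0.0, 0.1]
grip_width: 23.2
```

```bash
python3 - <<'E'
from h import *
s=st(); im=capture('wrist'); cv2.imwrite('pics/w4.png',im)
im=capture('scene'); cv2.imwrite('pics/s4.png',cv2.resize(im[180:340,170:370],None,fx=4,fy=3.75,interpolation=cv2.INTER_CUBIC))
E
```

```text
t 8.78 pos [ 489.2 -156.9   84.5] rot [9.96e-01 8.92e-02 2.00e-04 1.00e-04] F [-1.2 -0.   0.1] w 23.2
```

View pics/w4.png

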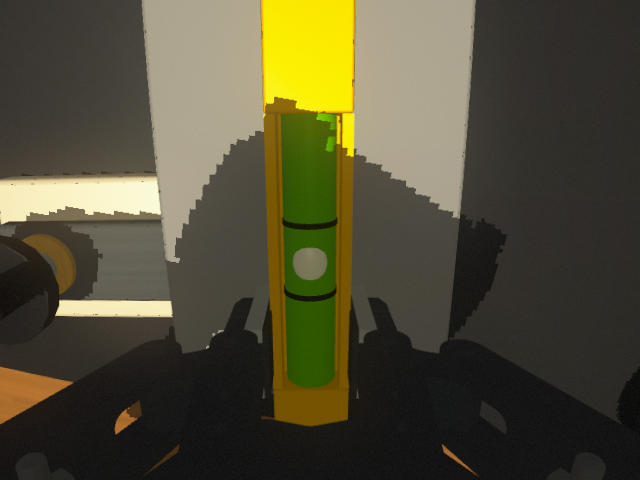

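View pics/s4.png

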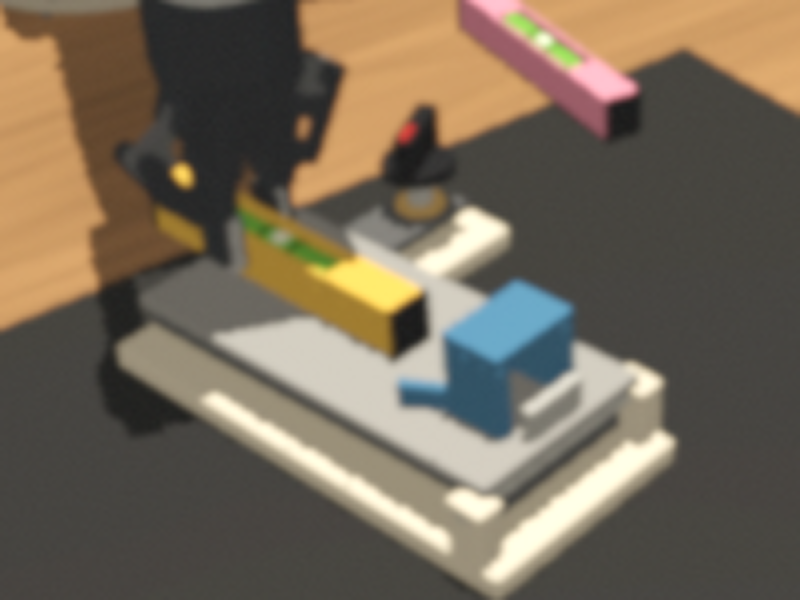

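Request:
{"api": "carry_out", "payload": {
  "commands": [
    [[0,0,0],[0,0,0],0.036],
    [[0,0,0],[0,0,0],0.036],
    [[0,0,0],[0,0,0],0.036],
    [[0,0,0],[0,0,0],0.036],
    [[0,0,0],[0,0,0],0.036],
    [[0,0,0],[0,0,0],0.036],
    [[0,0,0],[0,0,0],0.036],
    [[0,0,0],[0,0,0],0.036],
    [[0,0,0],[0,0,0],0.036],
    [[0,0,0],[0,0,0],0.036],
    [[0,0,0],[0,0,0],0.036],
    [[0,0,0],[0,0,0],0.036],
    [[0,0,0],[0,0,0],0.036],
    [[0,0,0],[0,0,0],0.036]
  ]
}}

```text
time: 10.62
tool_pos: [489.1, -156.8, 84.3]
tool_rot: [0.996, 0.089, -0.0, 0.0]
ft_force: [-0.4, 0.1, -0.4]
grip_width: 36.3
```

```bash
python3 - <<'E'
from h import *
s=st(); im=capture('wrist'); cv2.imwrite('pics/w5.png',im)
E
```

```text
t 10.62 pos [ 489.1 -156.8   84.3] rot [ 0.996   0.0892 -0.      0.    ] F [-0.4  0.1 -0.4] w 36.3
```

View pics/w5.png

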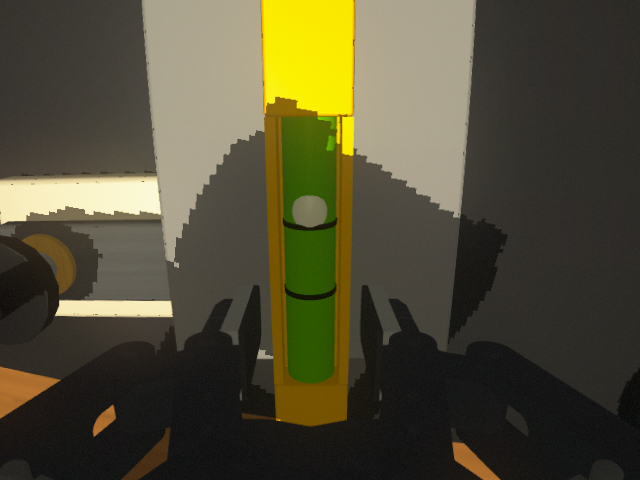

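Request:
{"api": "carry_out", "payload": {
  "commands": [
    [[0,0,0],[0,0,0],0.015],
    [[0,0,0],[0,0,0],0.015],
    [[0,0,0],[0,0,0],0.015],
    [[0,0,0],[0,0,0],0.015],
    [[0.006,0,-0.0003],[0,0,0],0.015],
    [[0.012,0,-0.0005],[0,0,0],0.015],
    [[0.018,0,-0.0007],[0,0,0],0.015],
    [[0.024,0,-0.001],[0,0,0],0.015],
    [[0.03,0,-0.001],[0,0,0],0.015],
    [[0.036,0,-0.001],[0,0,0],0.015],
    [[0.042,0,-0.001],[0,0,0],0.015],
    [[0.046,0,-0.0015],[0,0,0],0.015],
    [[0.046,0,-0.0015],[0,0,0],0.015]
  ]
}}

```text
time: 12.3
tool_pos: [535.1, -148.5, 85.9]
tool_rot: [0.996, 0.089, 0.001, 0.0]
ft_force: [1.2, 0.3, 1.8]
grip_width: 23.2
```

```bash
python3 - <<'E'
from h import *
s=st(); im=capture('wrist'); cv2.imwrite('pics/w6.png',im)
im=capture('scene'); cv2.imwrite('pics/s6.png',cv2.resize(im[180:340,170:370],None,fx=4,fy=3.75,interpolation=cv2.INTER_CUBIC))
E
```

```text
t 12.3 pos [ 535.1 -148.5   85.9] rot [9.96e-01 8.93e-02 7.00e-04 1.00e-04] F [1.2 0.3 1.8] w 23.2
```

View pics/w6.png

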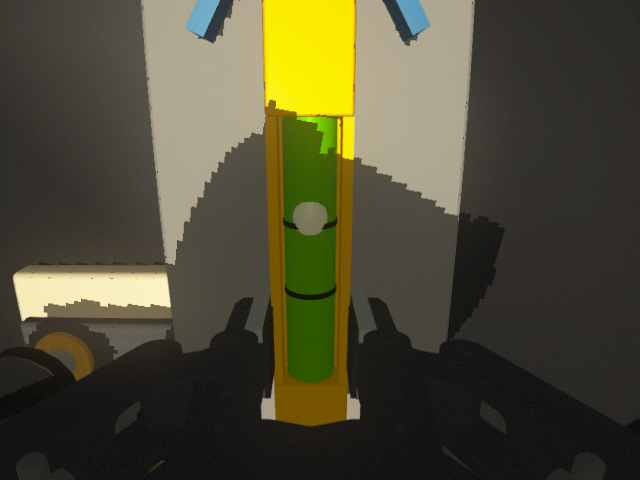

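View pics/s6.png

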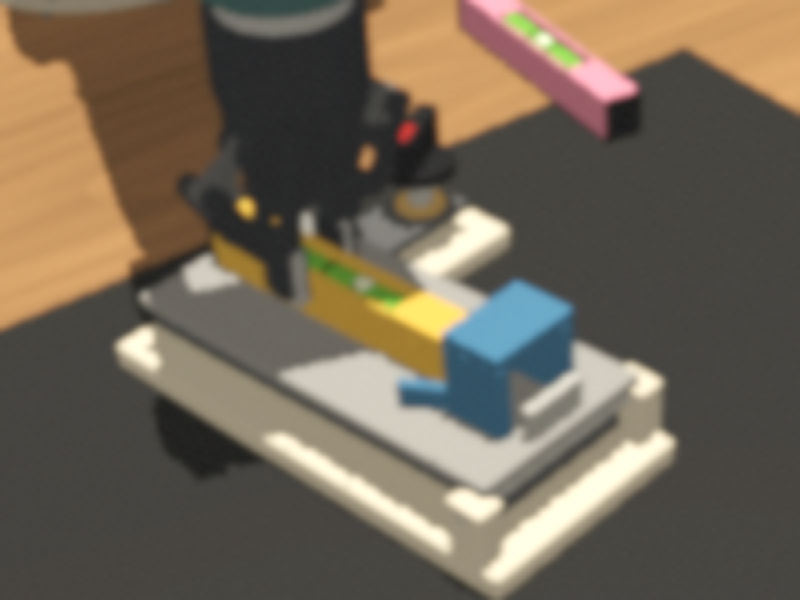

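Request:
{"api": "carry_out", "payload": {
  "commands": [
    [[0.006,0,-0.0002],[0,0,0],0.015],
    [[0.012,0,-0.0004],[0,0,0],0.015],
    [[0.018,0,-0.0006],[0,0,0],0.015],
    [[0.024,0,-0.0008],[0,0,0],0.015],
    [[0.03,0,-0.001],[0,0,0],0.015],
    [[0.034,0,-0.001],[0,0,0],0.015],
    [[0.034,0,-0.001],[0,0,0],0.015]
  ]
}}

```text
time: 13.28
tool_pos: [568.5, -142.5, 86.9]
tool_rot: [0.996, 0.089, 0.001, 0.0]
ft_force: [-0.7, 0.1, 2.9]
grip_width: 22.6
```

Request:
{"api": "carry_out", "payload": {
  "commands": [
    [[0.002,0,0],[0,0,0],0.015],
    [[0.004,0,0],[0,0,0],0.015],
    [[0.004,0,0],[0,0,0],0.015]
  ]
}}

```text
time: 13.65
tool_pos: [571.8, -141.9, 87.0]
tool_rot: [0.996, 0.089, 0.0, 0.0]
ft_force: [-3.7, -0.3, 5.0]
grip_width: 23.1
```

Request:
{"api": "carry_out", "payload": {
  "commands": [
    [[0.001,0,0],[0,0,0],0.015],
    [[0.002,0,0],[0,0,0],0.015],
    [[0.002,0,0],[0,0,0],0.015]
  ]
}}

```text
time: 14.02
tool_pos: [573.7, -141.7, 87.1]
tool_rot: [0.996, 0.089, -0.0, 0.0]
ft_force: [-4.0, -0.9, 5.3]
grip_width: 22.7
```

Request:
{"api": "carry_out", "payload": {
  "commands": [
    [[0.001,0,0],[0,0,0],0.015],
    [[0.002,0,0],[0,0,0],0.015],
    [[0.002,0,0],[0,0,0],0.015]
  ]
}}

```text
time: 14.4
tool_pos: [574.5, -141.6, 87.0]
tool_rot: [0.996, 0.089, -0.002, 0.0]
ft_force: [-12.1, -1.2, 8.9]
grip_width: 22.9
```

Request:
{"api": "carry_out", "payload": {
  "commands": [
    [[0.001,0,0],[0,0,0],0.015],
    [[0.002,0,0],[0,0,0],0.015],
    [[0.002,0,0],[0,0,0],0.015]
  ]
}}

```text
time: 14.78
tool_pos: [574.8, -141.6, 86.9]
tool_rot: [0.996, 0.089, -0.004, -0.0]
ft_force: [-23.1, -3.3, 15.5]
grip_width: 22.8
```

```bash
python3 - <<'E'
from h import *
s=st(); im=capture('wrist'); cv2.imwrite('pics/w7.png',im)
im=capture('scene'); cv2.imwrite('pics/s7.png',cv2.resize(im[180:340,170:370],None,fx=4,fy=3.75,interpolation=cv2.INTER_CUBIC))
E
```

```text
t 14.78 pos [ 574.8 -141.6   86.9] rot [ 0.996   0.0888 -0.0042 -0.    ] F [-23.1  -3.3  15.5] w 22.8
```

View pics/w7.png

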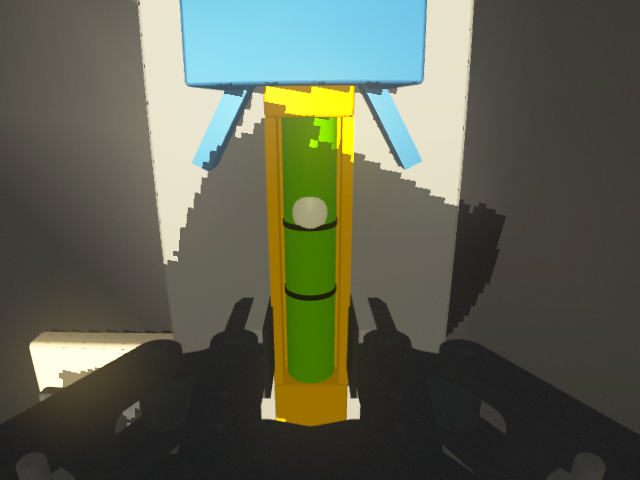

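View pics/s7.png

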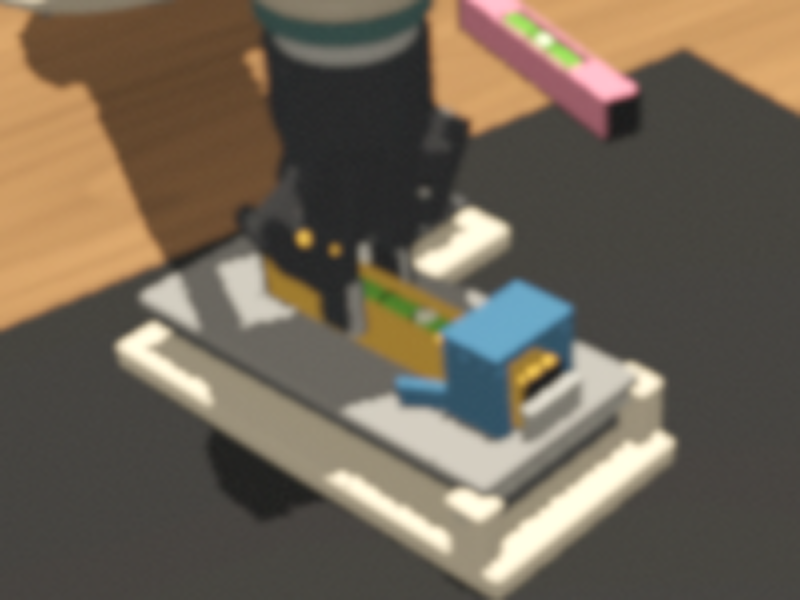

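Request:
{"api": "carry_out", "payload": {
  "commands": [
    [[-0.001,0,0],[0,0,0],0.036],
    [[-0.002,0,0],[0,0,0],0.036],
    [[-0.002,0,0],[0,0,0],0.046],
    [[-0.002,0,0],[0,0,0],0.046],
    [[-0.002,0,-0.01],[0,0,0],0.05],
    [[-0.002,0,-0.04],[0,0,0],0.05],
    [[-0.002,0,-0.08],[0,0,0],0.05],
    [[-0.03,0,-0.1],[0,0,0],0.05],
    [[-0.05,0,-0.11],[0,0,0],0.05],
    [[-0.05,0,-0.11],[0,0,0],0.05],
    [[-0.05,0,-0.11],[0,0,0],0.05],
    [[-0.05,0,-0.11],[0,0,0],0.05],
    [[-0.05,0,-0.11],[0,0,0],0.05],
    [[-0.05,0,-0.11],[0,0,0],0.05],
    [[-0.05,0,-0.11],[0,0,0],0.05]
  ]
}}

```text
time: 16.75
tool_pos: [528.6, -149.6, 196.7]
tool_rot: [0.996, 0.089, -0.0, -0.0]
ft_force: [-0.1, 0.2, -0.6]
grip_width: 49.9
```

```bash
python3 - <<'E'
from h import *
s=st(); im=capture('wrist'); c=cam('wrist',s)
for t in ['foot_grip','level']:
    print(t,[(np.round(r['point'],1).tolist(),round(r['confidence'],2)) for r in spotter.pinpoint(t,'wrist')])
rg=spotter.regions_of('foot_grip','wrist')
print([(r['confidence'],r['pixels'].sum()) for r in rg])
cv2.imwrite('pics/w8.png',im)
E
```

```text
t 16.75 pos [ 528.6 -149.6  196.7] rot [ 9.96e-01  8.93e-02 -1.00e-04 -0.00e+00] F [-0.1  0.2 -0.6] w 49.9
foot_grip [([478.3, -44.3, 82.6], 0.77)]
level [([596.3, -141.5, 51.6], 0.72)]
[(0.75, np.int64(3949))]
```

View pics/w8.png

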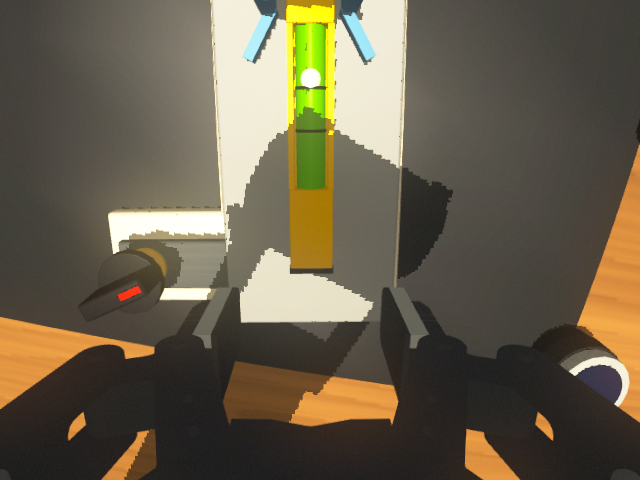

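```bash
python3 - <<'E'
from h import *
s=st();c=cam('wrist',s)
P=onz(c,[[311,78],[311,87.5],[311,131]],91); a=np.deg2rad(10.2); print(np.round(P@[np.cos(a),np.sin(a),0],1))
go([475,-45,200],-50,s)
im=cv2.imread('pics/w8.png'); cv2.imwrite('pics/w8c.png',cv2.resize(im[190:340,60:260],None,fx=4,fy=4,interpolation=cv2.INTER_CUBIC))
E
```

```text
t 16.95 pos [ 528.5 -149.7  196.8] rot [9.96e-01 8.92e-02 0.00e+00 1.00e-04] F [ 0.   0.4 -1.1] w 49.6
[580.5 575.9 554.3]
go [475 -45 200] -50 -> [-0.0341, -0.1125, -0.0032] [0.0, -0.01, 60.23]
```

View pics/w8c.png

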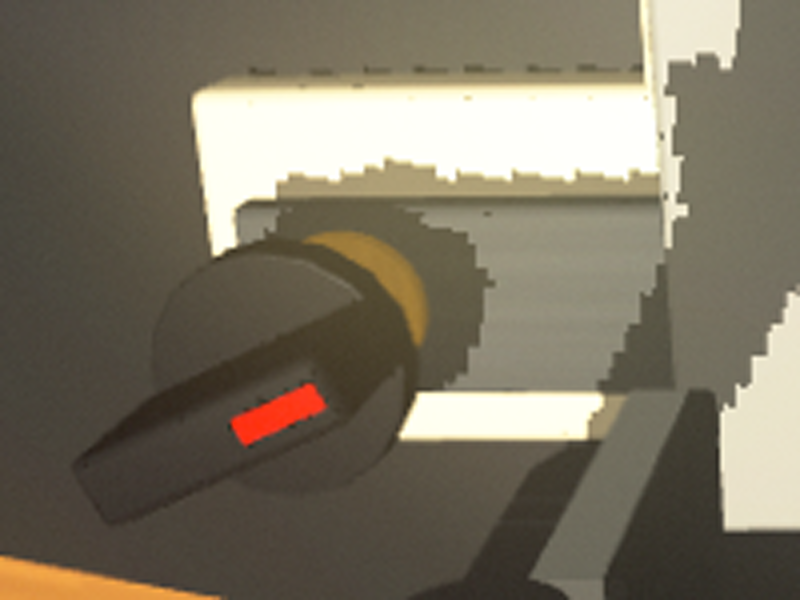

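Request:
{"api": "carry_out", "payload": {
  "commands": [
    [[-0.01,-0.03,-0.003],[0,0,10],0.06],
    [[-0.02,-0.06,-0.003],[0,0,20],0.06],
    [[-0.03,-0.1,-0.003],[0,0,30],0.06],
    [[-0.034,-0.1125,-0.003],[0,0,40],0.06],
    [[-0.034,-0.1125,-0.003],[0,0,50],0.06],
    [[-0.034,-0.1125,-0.003],[0,0,60.2],0.06],
    [[-0.034,-0.1125,-0.003],[0,0,60.2],0.06],
    [[-0.034,-0.1125,-0.003],[0,0,60.2],0.06]
  ]
}}

```text
time: 17.95
tool_pos: [475.1, -45.1, 199.8]
tool_rot: [0.907, -0.421, 0.0, 0.0]
ft_force: [-0.2, 0.2, -0.3]
grip_width: 60.1
```

```bash
python3 - <<'E'
from h import *
s=st(); print(yaw(s)); im=capture('wrist'); c=cam('wrist',s)
print([(np.round(r['point'],1).tolist(),round(r['confidence'],2)) for r in spotter.pinpoint('foot_grip','wrist')])
cv2.imwrite('pics/w9.png',im); cv2.imwrite('pics/w9c.png',cv2.resize(im[130:330,200:440],None,fx=3,fy=3,interpolation=cv2.INTER_CUBIC))
E
```

```text
t 17.95 pos [475.1 -45.1 199.8] rot [ 9.071e-01 -4.208e-01  1.000e-04  0.000e+00] F [-0.2  0.2 -0.3] w 60.1
-49.77608416449883
[([474.4, -44.8, 83.6], 0.89)]
```

View pics/w9.png

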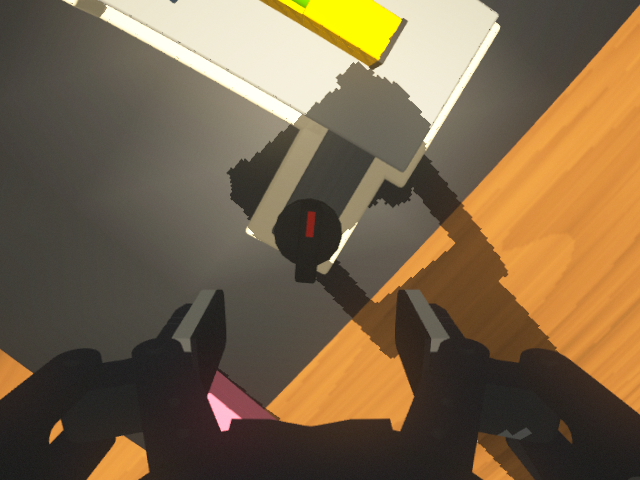

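View pics/w9c.png

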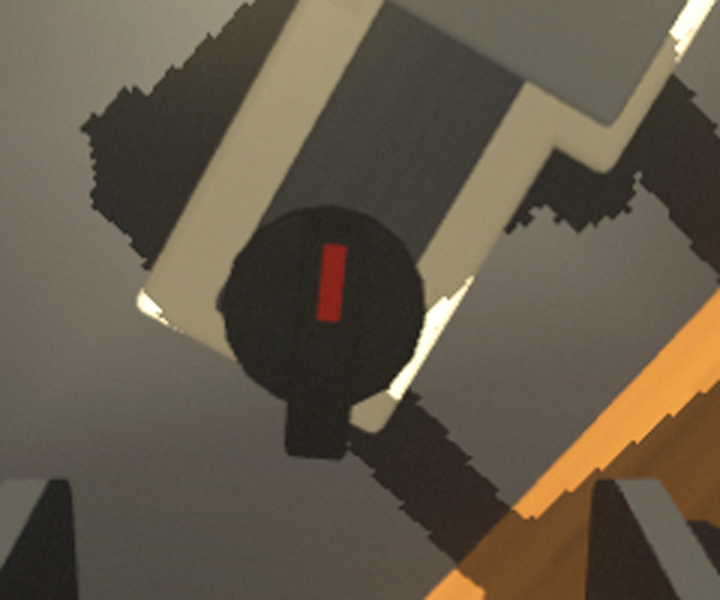

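```bash
python3 - <<'E'
from h import *
s=st();c=cam('wrist',s)
P=onz(c,[[311.3,211.5],[309.3,237],[305.5,282]],97); print(np.round(P,1))
d=P[0]-P[2]; y=np.rad2deg(np.arctan2(d[1],d[0])); print(y,np.hypot(*d[:2])); d2=P[0]-P[1]; print(np.rad2deg(np.arctan2(d2[1],d2[0])))
u=d/np.linalg.norm(d); ctr=P[2]+22*u; print(ctr)
im=cv2.imread('pics/w9.png')[195:295,270:350].astype(float); g=np.clip(im*2.5,0,255).astype(np.uint8); cv2.imwrite('pics/w9d.png',cv2.resize(g,None,fx=6,fy=6,interpolation=cv2.INTER_CUBIC))
E
```

```text
t 18.05 pos [475.  -45.1 199.8] rot [ 0.9069 -0.4214 -0.      0.    ] F [ 0.3 -0.   0.7] w 60.2
[[487.  -58.9  97. ]
 [478.8 -47.5  97. ]
 [463.8 -26.3  97. ]]
-54.48447389686107 40.014290427556
-54.2694602311601
[476.54490958 -44.24346969  97.        ]
```

View pics/w9d.png

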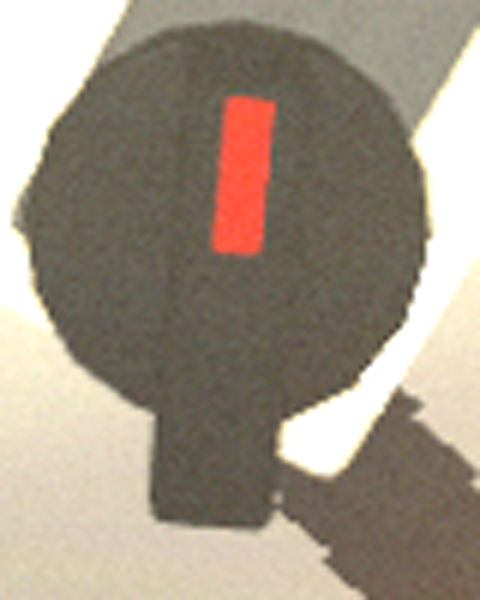

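```bash
python3 - <<'E'
from h import *
go([476,-44.5,97],-54.4)
E
```

```text
go [476.  -44.5  97. ] -54.4 -> [0.0002, -0.0011, 0.1028] [0.01, -0.0, 4.55]
```

Request:
{"api": "carry_out", "payload": {
  "commands": [
    [[0,-0.001,0.04],[0,0,4.5],0.05],
    [[0,-0.001,0.08],[0,0,4.5],0.05],
    [[0,-0.001,0.097],[0,0,4.5],0.05],
    [[0,-0.001,0.103],[0,0,4.5],0.05],
    [[0,-0.001,0.103],[0,0,4.5],0.05],
    [[0,-0.001,0.103],[0,0,4.5],0.03],
    [[0,-0.001,0.103],[0,0,4.5],0.008],
    [[0,-0.001,0.103],[0,0,4.5],0.005],
    [[0,-0.001,0.103],[0,0,4.5],0.005],
    [[0,-0.001,0.103],[0,0,4.5],0.005],
    [[0,-0.001,0.103],[0,0,4.5],0.005]
  ],
  "grip_force": 50
}}

```text
time: 19.42
tool_pos: [476.2, -44.5, 97.3]
tool_rot: [0.889, -0.458, 0.001, -0.0]
ft_force: [-1.3, -0.5, 6.3]
grip_width: 10.7
```

```bash
python3 - <<'E'
from h import *
s=st(); print(yaw(s),np.round(s['torque'],2)); im=capture('wrist')
cv2.imwrite('pics/w10.png',im)
E
```

```text
t 19.43 pos [476.2 -44.5  97.3] rot [ 8.891e-01 -4.577e-01  6.000e-04 -1.000e-04] F [-1.3 -0.5  6.3] w 10.7
-54.472182147740405 [-0.04  0.02 -0.19]
```

View pics/w10.png

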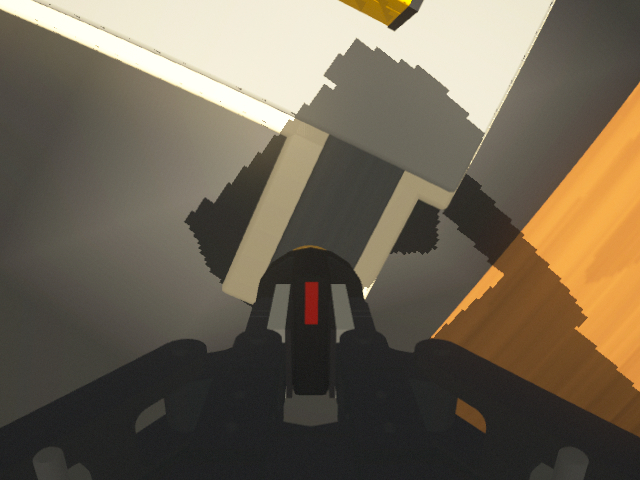

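Request:
{"api": "carry_out", "payload": {
  "commands": [
    [[0,0,0],[0,0,-8],0.005],
    [[0,0,0],[0,0,-16],0.005],
    [[0,0,0],[0,0,-24],0.005],
    [[0,0,0],[0,0,-32],0.005],
    [[0,0,0],[0,0,-40],0.005],
    [[0,0,0],[0,0,-48],0.005],
    [[0,0,0],[0,0,-56],0.005],
    [[0,0,0],[0,0,-64],0.005],
    [[0,0,0],[0,0,-72],0.005],
    [[0,0,0],[0,0,-80],0.005],
    [[0,0,0],[0,0,-87],0.005],
    [[0,0,0],[0,0,-90],0.005],
    [[0,0,0],[0,0,-90],0.005],
    [[0,0,0],[0,0,-90],0.005],
    [[0,0,0],[0,0,-90],0.005],
    [[0,0,0],[0,0,-90],0.005],
    [[0,0,0],[0,0,-90],0.005],
    [[0,0,0],[0,0,-90],0.005]
  ]
}}

```text
time: 21.72
tool_pos: [476.3, -43.3, 97.5]
tool_rot: [0.952, 0.306, 0.001, -0.001]
ft_force: [-0.6, 5.7, 7.8]
grip_width: 10.6
```

```bash
python3 - <<'E'
from h import *
s=st(); print(yaw(s),np.round(s['torque'],2)); im=capture('wrist')
cv2.imwrite('pics/w11.png',im)
im=capture('top'); cv2.imwrite('pics/t11.png',cv2.resize(im[150:310,290:430],None,fx=4,fy=3.7,interpolation=cv2.INTER_CUBIC))
E
```

```text
t 21.73 pos [476.3 -43.3  97.5] rot [ 9.522e-01  3.056e-01  1.000e-03 -7.000e-04] F [-0.6  5.7  7.8] w 10.6
35.588333823314564 [ 0.78  0.01 -0.03]
```

View pics/w11.png

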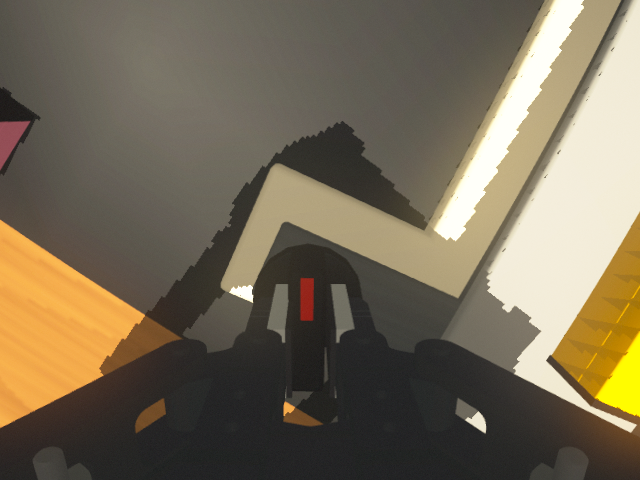

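```bash
python3 - <<'E'
from h import *
go([476,-44,197],35.6);go([528.5,-149.7,197],10.2)
E
```

```text
go [476 -44 197] 35.6 -> [-0.0004, 0.0003, -0.0995] [-0.04, -0.13, -0.01]
go [ 528.5 -149.7  197. ] 10.2 -> [-0.0192, 0.1168, -0.0996] [-0.07, -0.12, 25.39]
```

Request:
{"api": "carry_out", "payload": {
  "commands": [
    [[0,0,0],[0,0,0],0.03],
    [[0,0,0],[0,0,0],0.045],
    [[0,0,0],[0,0,0],0.045],
    [[0,0,-0.02],[0,0,0],0.045],
    [[0,0,-0.06],[0,0,0],0.045],
    [[0,0.02,-0.0995],[0,0,8],0.045],
    [[-0.01,0.06,-0.0995],[0,0,16],0.02],
    [[-0.019,0.1,-0.0995],[0,0,25.4],0.0],
    [[-0.019,0.117,-0.0995],[0,0,25.4],0.0],
    [[-0.019,0.117,-0.0995],[0,0,25.4],0.0],
    [[-0.019,0.117,-0.0995],[0,0,25.4],0.0]
  ]
}}

```text
time: 23.2
tool_pos: [528.1, -150.0, 196.1]
tool_rot: [0.996, 0.089, -0.0, -0.0]
ft_force: [0.5, -0.3, 0.3]
grip_width: 0.2
```

```bash
python3 - <<'E'
from h import *
s=st(); print(yaw(s)); im=capture('wrist')
cv2.imwrite('pics/w12.png',im)
E
```

```text
t 23.2 pos [ 528.1 -150.   196.1] rot [ 9.961e-01  8.860e-02 -2.000e-04 -1.000e-04] F [ 0.5 -0.3  0.3] w 0.2
10.166243218705173
```

View pics/w12.png

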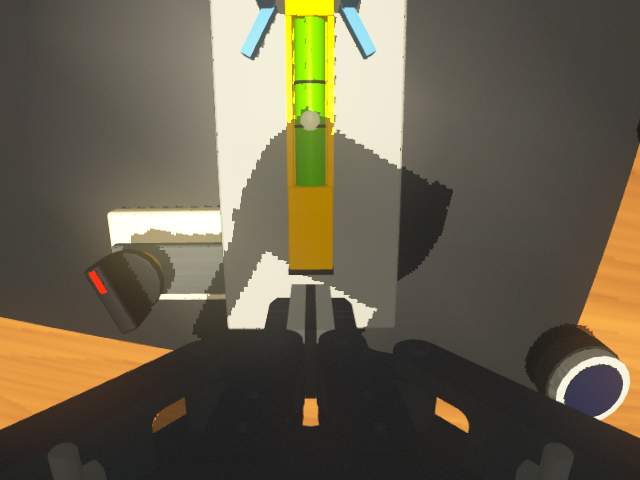

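Request:
{"api": "carry_out", "payload": {
  "commands": [
    [[0.005,-0.001,0.03],[0,0,0],0.0],
    [[0.005,-0.001,0.055],[0,0,0],0.0],
    [[0.005,-0.001,0.07],[0,0,0],0.0],
    [[0.005,-0.001,0.078],[0,0,0],0.0],
    [[0.005,-0.001,0.08],[0,0,0],0.0],
    [[0.005,-0.001,0.08],[0,0,0],0.0]
  ]
}}

```text
time: 24.0
tool_pos: [533.5, -148.9, 117.2]
tool_rot: [0.996, 0.088, 0.001, 0.0]
ft_force: [0.7, 0.2, 0.2]
grip_width: -0.1
```

Request:
{"api": "carry_out", "payload": {
  "commands": [
    [[0,0,0.002],[0,0,0],0.0],
    [[0,0,0.003],[0,0,0],0.0],
    [[0,0,0.003],[0,0,0],0.0]
  ]
}}

```text
time: 24.38
tool_pos: [533.1, -149.1, 113.9]
tool_rot: [0.996, 0.088, 0.0, 0.0]
ft_force: [-3.3, -0.9, 4.8]
grip_width: 0.1
```

Request:
{"api": "carry_out", "payload": {
  "commands": [
    [[0,0,0.002],[0,0,0],0.0],
    [[0,0,0.003],[0,0,0],0.0],
    [[0,0,0.003],[0,0,0],0.0]
  ]
}}

```text
time: 24.75
tool_pos: [533.3, -149.7, 113.4]
tool_rot: [0.996, 0.088, 0.001, 0.001]
ft_force: [-11.4, -1.0, 18.3]
grip_width: -0.0
```

Request:
{"api": "carry_out", "payload": {
  "commands": [
    [[0,0,-0.0005],[0,0,0],0.0],
    [[0,0,-0.0005],[0,0,0],0.0],
    [[0,0,-0.0005],[0,0,0],0.0],
    [[0,0,-0.0005],[0,0,0],0.0],
    [[0,0,-0.0005],[0,0,0],0.0],
    [[0,0,-0.0005],[0,0,0],0.0],
    [[0,0,-0.0005],[0,0,0],0.0],
    [[0,0,-0.0005],[0,0,0],0.0],
    [[0,0,-0.0005],[0,0,0],0.0],
    [[0,0,-0.0005],[0,0,0],0.0],
    [[0,0,-0.0005],[0,0,0],0.0],
    [[0,0,-0.0005],[0,0,0],0.0]
  ]
}}

```text
time: 26.25
tool_pos: [533.3, -149.5, 113.5]
tool_rot: [0.996, 0.088, 0.001, 0.001]
ft_force: [-10.3, -0.9, 15.7]
grip_width: 0.3
```

```bash
python3 - <<'E'
from h import *
s=st(); im=capture('wrist')
cv2.imwrite('pics/w13.png',im)
im=capture('scene'); cv2.imwrite('pics/s13.png',cv2.resize(im[180:340,170:370],None,fx=4,fy=3.75,interpolation=cv2.INTER_CUBIC))
E
```

```text
t 26.25 pos [ 533.3 -149.5  113.5] rot [9.961e-01 8.810e-02 6.000e-04 1.000e-03] F [-10.3  -0.9  15.7] w 0.3
```

View pics/w13.png

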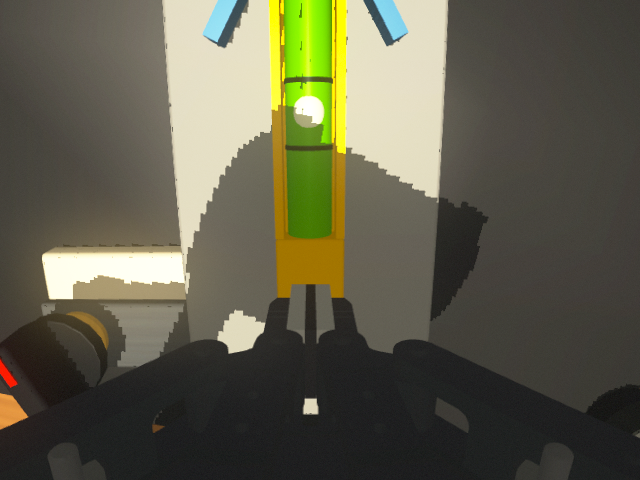

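View pics/s13.png

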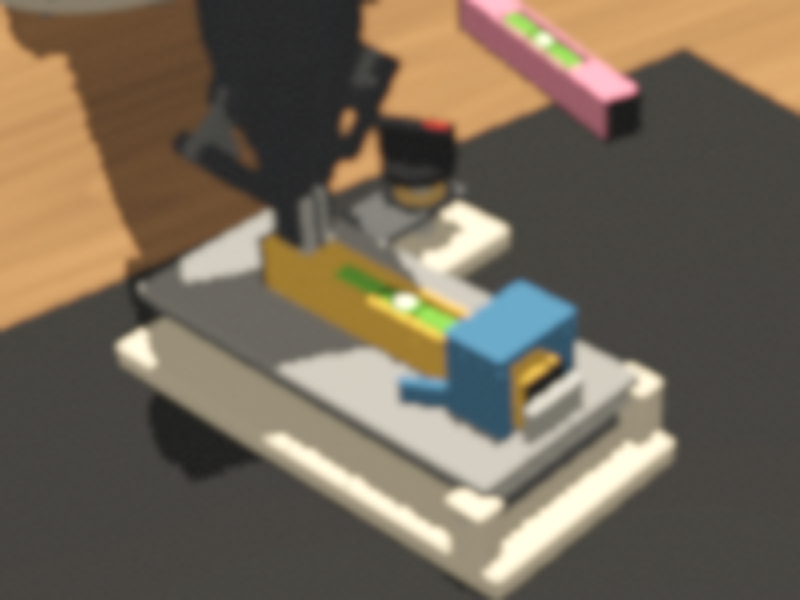

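Request:
{"api": "carry_out", "payload": {
  "commands": [
    [[0,0,-0.0003],[0,0,0],0.0],
    [[0,0,-0.0003],[0,0,0],0.0],
    [[0,0,-0.0003],[0,0,0],0.0],
    [[0,0,-0.0003],[0,0,0],0.0],
    [[0,0,-0.0003],[0,0,0],0.0],
    [[0,0,-0.0003],[0,0,0],0.0],
    [[0,0,-0.0003],[0,0,0],0.0],
    [[0,0,-0.0003],[0,0,0],0.0],
    [[0,0,-0.0003],[0,0,0],0.0],
    [[0,0,-0.0003],[0,0,0],0.0]
  ]
}}

```text
time: 27.6
tool_pos: [533.2, -149.5, 113.5]
tool_rot: [0.996, 0.088, 0.0, 0.001]
ft_force: [-8.2, -0.9, 14.7]
grip_width: 0.3
```

```bash
python3 - <<'E'
from h import *
s=st(); im=capture('wrist'); c=cam('wrist',s)
cv2.imwrite('pics/w14.png',cv2.resize(im[60:170,260:360],None,fx=5,fy=5,interpolation=cv2.INTER_CUBIC))
g=im.min(axis=2).astype(int)
bl=(im.min(axis=2)>120)[60:170,285:333]; ys,xs=np.nonzero(bl); print('bubble',ys.min()+60,ys.max()+60,ys.mean()+60,xs.mean()+285,len(ys))
print(im[70:160,296:300,1].mean(1).round().tolist())
d=[148,79]; P=onz(c,[[310,148],[310,79.5],[310,111],[310,ys.mean()+60]],90); a=np.deg2rad(10.1); q=P@[np.cos(a),np.sin(a),0]; print(q, q[2:]-q[:2].mean())
E
```

```text
t 27.6 pos [ 533.2 -149.5  113.5] rot [9.961e-01 8.810e-02 5.000e-04 9.000e-04] F [-8.2 -0.9 14.7] w 0.3
bubble 96 126 110.91463414634146 309.0311653116531 738
[247.0, 247.0, 247.0, 247.0, 247.0, 236.0, 185.0, 104.0, 85.0, 85.0, 84.0, 85.0, 246.0, 247.0, 246.0, 246.0, 247.0, 245.0, 245.0, 246.0, 246.0, 246.0, 246.0, 247.0, 247.0, 246.0, 246.0, 246.0, 246.0, 248.0, 251.0, 252.0, 254.0, 254.0, 254.0, 255.0, 255.0, 250.0, 245.0, 246.0, 255.0, 255.0, 255.0, 248.0, 186.0, 170.0, 169.0, 168.0, 168.0, 166.0, 166.0, 165.0, 162.0, 155.0, 146.0, 139.0, 136.0, 135.0, 135.0, 134.0, 135.0, 134.0, 134.0, 134.0, 133.0, 134.0, 132.0, 133.0, 132.0, 132.0, 131.0, 131.0, 131.0, 131.0, 131.0, 110.0, 73.0, 66.0, 64.0, 64.0, 89.0, 119.0, 129.0, 128.0, 128.0, 127.0, 128.0, 127.0, 126.0, 126.0]
[556.16929667 577.85700448 568.03184166 568.05878517] [1.01869108 1.04563459]
```

View pics/w14.png

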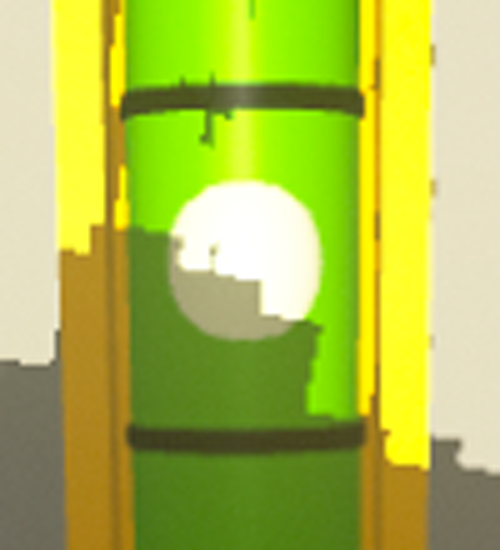

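```bash
python3 - <<'E'
from h import *
st(); print(env.finish_job()); st()
E
```

```text
t 27.65 pos [ 533.3 -149.5  113.5] rot [9.961e-01 8.820e-02 5.000e-04 9.000e-04] F [-9.2 -0.7 15.1] w 0.4
the job is handed in; nothing more can be done
None
the job is handed in; nothing more can be done
```

The yellow level is home against the steel stop with the platform pressed down and the bubble between the lines. I handed the job in at 27.65 s; the interface reports no verdict.

I gripped the level, laid it on the platform and slid it under the bridge until the force rose sharply at the stop (23 N). I then turned the foot knob about 90° counter-clockwise, from roughly -1.13 to +0.44 rad, and pressed on the near end with closed fingertips.

**Last checks:**
- **Bubble:** about +1.0 mm from the middle in the wrist camera, and the same in pictures 1.3 s apart.
- **Press:** about 15 N down, at the top of the comfortable range. There is also about 9 N pushing the level towards the stop.
- **Platform:** I judge it fully seated because the bubble moved about 9 mm when I pressed, against the 8 mm expected. I could not read that joint directly.
- **Nose:** against the stop in the scene picture.
- **Lens, lens cap and film tub:** I never moved near them, but I did not re-measure their positions at the end.

**Disagreement:** the bubble reading before pressing (-8.2 mm) predicted about -0.2 mm when pressed, and I measured +1.0 mm. Both are inside the ±3 mm limit.

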